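# Load the reagent bay and hang its lift-off gate

## Robot

A 6-joint arm with a two-finger parallel gripper is mounted at the origin on the work surface. World frame = base frame: x ahead of the robot, y to its left, z up, the work surface at z = 0. Lengths are in m, angles in rad, forces in N, time in s.
With the tool pointing down it reaches from about 0.375 to 0.975 m from the base axis. Payload 3.8 kg.
Tool frame: the origin (TCP) lies where the fingers leave the gripper's body, on its centre line; the fingertips stand 73 mm ahead of it and the grasp point (between the pads) lies 54 mm ahead of it (nose_length is the distance from the TCP to the fingertips, in m); z points along the fingers, y is the line along which they close (so a half turn about z gives the same grasp; the last joint's range is limited). The gripper opens to 85 mm and grips with 20 to 120 N. Pads are 22 mm wide; open, the fingers measure 114 mm over their backs; the gripper's body (76 mm by 85 mm) begins 54 mm behind the grasp point. The pads swing forward as they close: fully open they stand 13 mm farther back than shut.
Start: joints at [1.311, 0.264, 1.604, -0, 1.274, -0.037], TCP at [0.149, 0.658, 0.304] pointing down, gripper open.
Joint ranges: [-2.63, 2.63], [-0.94, 2.18], [0.31, 2.57], [-1.31, 4.45], [0, 2.66], [-2.55, 2.55]. Speed limits (rad/s): [2.57, 2.57, 3.14, 3.14, 3.14, 3.14].

## Interface

Orientations are given as a rotation vector (axis times angle).
In Python, from workcell import read_state, read_camera, calibration, finish_job, look_for, cut_out, tip_of, nose_length gives the robot as it stands.
- The arm moves only by the tool step_arm, never from a script. Its argument "targets" is a list of rows, each a list of 3 entries, a list of its own where there are three numbers: the turn, a rotation vector about the tool's x, y, z in rad, then the shift along the tool's x, y, z in mm, then the finger opening in mm, from 0 to 85.4. In form: [[[ax, ay, az], [x, y, z], grip], ...]. A call has 1 to 5 rows; each row shifts and turns the commanded pose from where the row before left it, along the tool's axes as they then stand; what a row does not reach is not made up. A row lasts 1/12 s, in which the tool goes at most 41.7 mm and 7.16 degrees, less where a joint would pass 70% of its speed; a pose out of reach is approached as far as the arm can. A call with a gripper value outside its range is refused whole. The fingers move at their own pace and stop on an object; "grip_force" is the grip in N (left out, the last holds). Time passes only in rows, so rows that do not move let the fingers close. It gives the time, the measured TCP pose, the force, the opening and the grip force at its end, in the units of the state.
- read_state(): the state, without advancing time (a new reading comes with each control period).
- read_camera(name): name is "scene" or "top" or "wrist"; returns the picture (400x640x3 uint8, red, green, blue); there is no depth.
- calibration(name): a dict with "camera_matrix" (3x3 intrinsics, pixels), "R" (3x3) and "t" (3): a world point X has camera coordinates R X + t. Camera axes: x right, y down, z forward; pixel columns grow to the right and rows downward; lengths in m; the calibration is good to about 2 mm. A picture is of the moment at which its call begins: read the wrist's pose just before it. calibration takes no time and is no camera call; for the wrist camera it gives the pose at the moment of the call.
- finish_job(): hands the job in; it is judged then, once.
Trained networks look in the newest picture that a camera, given by its name, has taken for a name from the list of things; names that differ only in an ending like _2 or _b are one class to them, and where a whole thing is asked for, a point or a joint stands for the part that bears it (a point fixed in the world has none). Each returns a list of dicts, best first, with "score" (0 to 1); they miss things now and then, are a little off and sometimes report something else, mostly with a low value. They report only what shows in the picture. A call takes as long as a camera call. They do not tell look-alikes from the thing itself.
- look_for(camera, query): "extent" ([left, top, right, bottom] in pixels, round what is visible of it).
- cut_out(camera, query): "region" (400x640 bool, what is visible of it) and "extent" ([left, top, right, bottom] in pixels, round what is visible of it).
- tip_of(camera, query): "at" ([row, column] in pixels: a listed point, or the origin of a listed thing).
The state is a dict: "time": time; "q": joint angles; "joint_vel": joint speeds; "joint_torque": joint torques, N m; "tool_pos": TCP position; "tcp_rot": TCP orientation; "wrist_force": force on the tool from outside, world axes, zero at the start; "torque": the same for the moment, N m; "width": opening from 0.0 (shut) to 1.0 (fully open); "grip_force": force on a finger pad.
Only numpy, scipy, OpenCV 4.12 (cv2) and the standard library are available. Lean on these libraries where they do the work, as an engineer would, in place of code of your own. Each camera call takes 0.05 s, during which the arm holds its last target. There are 200 camera calls.

## Task

Push the white reagent pack along the rollers until it is fully home against the back of the bay, without lifting it off the rollers. Then lift the blue gate out of its stand, keep it upright, and lower both its hinge knuckles together all the way down onto the two hinge pins before letting go; leave the gate closed across the front of the bay. Do not disturb the bottle, the box and the jar on the bench.

Things in the scene. Friction and masses are not known exactly. Their poses are not given: they have to be found in the camera images.
- station: Fixed reagent station: grey base, a row of 11 free-turning steel rollers (tops 35 mm above the bench) leading into an open-topped white bay, hinge post beside the bay's mouth. Origin: on the bench, middle of the mouth. +y: the way the pack travels into the bay; +x: to the hinge side. Rollers at y -185 to +115 mm, between guide rails (y < 0) 88 mm apart inside and 42 mm above the bench.
- bay_home (a point): Where the pack's centre is when fully home: station x 0, y +82 mm, 65 mm above the bench; axes as the station's. Bay: 88 mm wide inside, side walls 8 mm thick, 105 mm high, from y +9 to +147 mm; face of the back wall at y +137 mm.
- pin_low (a point): Foot of the lower brass hinge pin, on its bracket's top face, 70 mm above the bench, at station x +72 mm, y 0; axes as the station's. Each pin stands upright, 10 mm diameter, 26 mm long, its top 9 mm tapering to a 3 mm tip. Brackets (16 mm wide, 10 mm thick) reach from the post (20 x 26 mm, 156 mm high, at x +102 mm) to 9 mm past the pins' axis.
- pin_high (a point): Foot of the upper hinge pin, 80 mm above the lower one's (150 mm above the bench), same axis and size. The lower knuckle must pass under the upper bracket: with the gate raised 28 to 46 mm above its seated height, bring it in sideways until the knuckles are over the pins, then lower it.
- gate_closed (a point): Where the middle of the gate's free edge is when the gate is hung and closed: station x -64 mm, y 0, 112 mm above the bench. The closed gate stands across the mouth along the station's x, its mid-plane at y 0, 3 mm in front of the side walls' ends, which are its stops.
- pack_center (a point): Centre (half-way up) of the reagent pack: a white box with a teal band, 80 mm (its x) x 110 mm (its y) x 60 mm high, about 0.45 kg, resting on the rollers outside the bay with its y along the track. It rolls with little force.
- gate_center (a point): Centre of the blue gate panel: upright, 120 mm wide (its x), 12 mm thick (its y), 120 mm high (its z), about 0.26 kg. Hinge edge: +x. Its axes match the station's when hung and closed; in the stand its yaw is within 0.6 rad of that. Best pinched across its thickness at the middle of its top edge, 60 mm above this point and 84 mm above the stand's slot walls.
- gate_edge (a point): Middle of the gate's free (-x) edge, 60 mm from the gate's centre.
- knuckle_low (a point): Centre of the underside of the gate's lower knuckle: steel block 24 x 24 mm, 22 mm high, with a 13 mm bore right through along z; 76 mm from the gate's centre along its +x and 42 mm below it. Seated, it coincides with pin_low and the panel's lower edge is 52 mm above the bench. Hung, the gate sags by up to about 3 degrees.
- knuckle_high (a point): Centre of the underside of the upper knuckle, same block and bore, 80 mm above the lower one (38 mm above the gate's centre). Seated, it coincides with pin_high.
- stand: Fixed grey stand in which the gate waits upright: block 100 mm (its x, along the gate) x 90 x 20 mm high with a slot 15.6 mm wide between two walls 80 mm long that reach 56 mm above the bench; the gate's lower edge stands 20 mm above the bench. Origin: on the bench below its middle. Lift the gate 40 mm or more to clear the slot.
- bottle: Bystander: amber bottle with black cap, 52 mm diameter, 110 mm high. Origin at the centre of its underside.
- kit: Bystander: white and green kit box, 60 x 80 x 45 mm high. Origin at the centre of its underside.
- jar: Bystander: white jar with red cap, 64 mm diameter, 80 mm high. Origin at the centre of its underside.
Things that resemble listed ones, but are neither listed nor needed, are in the scene too. What is meant by the part that bears gate_center is not green or orange, and is the smaller of those in its own colour.

How it is judged:
On the way, in this order (a step that is already met when the one before it is completed fails the run):
1. the pack is home in the bay, its centre within 8 mm of the home point along the track (y of pack_center in the frame of bay_home above -0.008 m and distance between pack_center and bay_home below 0.012 m), for 0.2 s.
2. both knuckles are on their pins, within 8 mm of fully down, while the gripper still touches the gate (horizontal distance between knuckle_low and pin_low below 0.005 m and horizontal distance between knuckle_high and pin_high below 0.005 m and z of knuckle_low in the frame of pin_low below 0.008 m and z of knuckle_high in the frame of pin_high below 0.008 m and contact force between the fingers and gate above 0.3 N), for 0.05 s.
At the end, for the whole second after the job is handed in: The pack is at rest in the bay within 10 mm of fully home; the gate hangs at rest with both knuckles on their pins (within 5 mm sideways and 5 mm of fully down) and is closed, the middle of its free edge within 25 mm of its closed place (y of pack_center in the frame of bay_home above -0.01 m and distance between pack_center and bay_home below 0.014 m and horizontal distance between knuckle_low and pin_low below 0.005 m and horizontal distance between knuckle_high and pin_high below 0.005 m and z of knuckle_low in the frame of pin_low below 0.005 m and z of knuckle_high in the frame of pin_high below 0.005 m and distance between gate_edge and gate_closed below 0.025 m and linear speed of each of gate, pack below 0.02 m/s); the robot touches nothing.
It fails at once if the bottle, the box or the jar is moved more than 30 mm (distance of any of bottle, kit, jar from where it was at the start of the episode above 0.03 m).
It fails at once if the pack is lifted more than 20 mm off the rollers (z of pack_center in the frame of bay_home above 0.02 m).
It fails at once if the gate tips more than about 35 degrees from upright (angle between gate_center's own z axis and vertical above 0.6 rad).
It also fails if it takes over 61 s, if anything falls off the work surface, if the arm or the gripper's body presses on something with over 40 N, if the wrist force passes 120 N, or if a joint passes its speed limit or range.

## Working session

There is one attempt and no reset: what is moved stays moved. The work goes in short steps, Python scripts to look and compute and a tool call to move; the robot and the scene stay as the last step left them, time stands still between calls to the robot, and variables do not carry over. Pictures are saved under pics/ and viewed, at most 11 in all, crops included, and the job is handed in when it is done.

Besides the shell and the picture viewer there is one more tool, called after "Request:" in YAML: its name, and indented under it one key for each argument. step_arm: Moves the arm, as the interface text tells. Its arguments: {"type":"object","properties":{"targets":{"type":"array","items":{"type":"array"}},"grip_force":{"type":"number"}},"required":["targets"]}

```bash
mkdir -p pics
cat > h.py <<'E'
import numpy as np, cv2
from workcell import *
from scipy.spatial.transform import Rotation as Rn
def save(n,im): cv2.imwrite('pics/'+n+'.png',cv2.cvtColor(im,cv2.COLOR_RGB2BGR))
def cal(c):
    k=calibration(c); return np.array(k['camera_matrix']),np.array(k['R']),np.array(k['t'])
def ray(c,rc,k=None):
    K,R,t=k or cal(c); o=-R.T@t
    d=R.T@np.linalg.solve(K,[rc[1],rc[0],1.]); return o,d/np.linalg.norm(d)
def atz(c,rc,z,k=None):
    o,d=ray(c,rc,k); return o+d*(z-o[2])/d[2]
def tri(rays):
    A=sum(np.eye(3)-np.outer(d,d) for o,d in rays); b=sum((np.eye(3)-np.outer(d,d))@o for o,d in rays)
    return np.linalg.solve(A,b)
def proj(c,X,k=None):
    K,R,t=k or cal(c); p=K@(R@np.array(X)+t); return p[:2]/p[2]
E
python3 - <<'E'
from h import *
print(read_state())
ims={}
for c in ['scene','top']:
    ims[c]=read_camera(c); 
    K,R,t=cal(c); print(c,K.round(1).tolist(),(-R.T@t).round(3),R[2].round(3))
    for q in ['station','pack_center','gate_center','gate_edge','knuckle_low','knuckle_high','pin_low','pin_high','bay_home','stand','bottle','kit','jar']:
        try: print(c,q,[(np.round(d['at']).tolist(),round(d['score'],2)) for d in tip_of(c,q)][:5], [(np.round(d['extent']).tolist(),round(d['score'],2)) for d in look_for(c,q)][:4] if q in('gate_center','stand','pack_center') else '')
        except Exception as e: print(q,e)
save('a',np.vstack([ims['scene'],ims['top']])[:, :] if 0 else cv2.resize(np.vstack([ims['scene'],ims['top']]),(480,600)))
save('scene',ims['scene']);save('top',ims['top'])
E
```

```text
{'time': 0.0, 'q': array([ 1.31108133e+00,  2.64769815e-01,  1.60540756e+00, -2.04916208e-05,
        1.27370716e+00, -3.68937930e-02]), 'joint_vel': array([ 0.00065107,  0.00092418,  0.00049733, -0.00187499,  0.00121194,
       -0.00017317]), 'joint_torque': array([ 2.00985465e-03, -5.15104330e+01, -3.67319047e+01,  1.71629495e-04,
        1.27736694e-02, -5.76924663e-06]), 'tool_pos': array([0.14901547, 0.65774615, 0.3025325 ]), 'tcp_rot': array([-0.34923798, -3.12179732,  0.00356474]), 'wrist_force': array([-0.38185593,  0.10700989,  0.47374055]), 'torque': array([-0.00639747, -0.01899794, -0.0290091 ]), 'grip_force': 0.0, 'width': 1.0003224205478876}
scene [[366.0, 0.0, 322.7], [0.0, 366.0, 188.9], [0.0, 0.0, 1.0]] [ 1.16  -0.028  1.031] [-0.56   0.055 -0.827]
scene station [([209.0, 304.0], 0.73)] 
scene pack_center [([193.0, 263.0], 0.9)] [([244.0, 176.0, 282.0, 213.0], 0.66), ([238.0, 178.0, 357.0, 242.0], 0.22), ([404.0, 148.0, 420.0, 202.0], 0.19)]
scene gate_center [([123.0, 389.0], 0.94), ([261.0, 338.0], 0.88), ([171.0, 412.0], 0.8), ([225.0, 458.0], 0.77)] [([377.0, 96.0
[... 1382 characters left out ...]
gate_edge [([326.0, 227.0], 0.87), ([133.0, 328.0], 0.75), ([246.0, 220.0], 0.71), ([162.0, 217.0], 0.71), ([240.0, 449.0], 0.64)] 
top knuckle_low [([140.0, 283.0], 0.98), ([201.0, 231.0], 0.72), ([157.0, 161.0], 0.69), ([267.0, 251.0], 0.68)] 
top knuckle_high [([151.0, 145.0], 0.89), ([272.0, 242.0], 0.88), ([133.0, 283.0], 0.82), ([199.0, 222.0], 0.73)] 
top pin_low [([178.0, 341.0], 0.83)] 
top pin_high [([172.0, 345.0], 0.88)] 
top bay_home [([200.0, 313.0], 0.71), ([222.0, 340.0], 0.49)] 
top stand [([223.0, 230.0], 0.9)] [([213.0, 204.0, 241.0, 244.0], 0.84)]
top bottle [([156.0, 248.0], 0.7)] 
top kit [([188.0, 454.0], 0.66), ([247.0, 218.0], 0.53)] 
top jar [([241.0, 448.0], 0.78)]
```

View pics/scene.png

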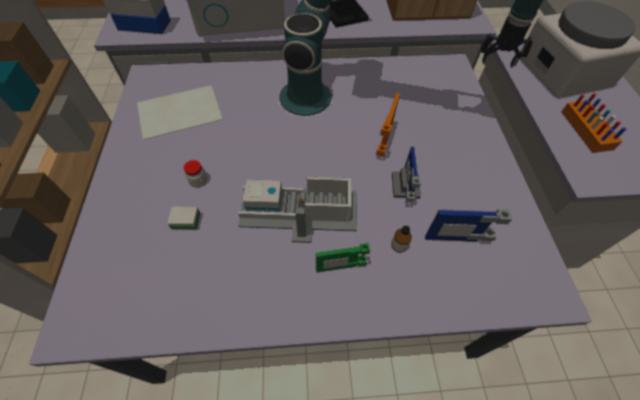

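View pics/top.png

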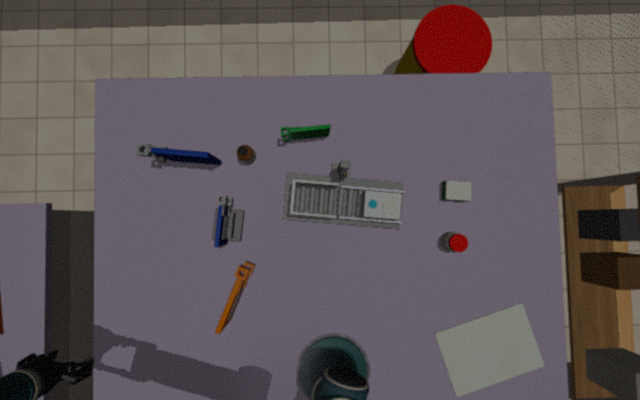

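Candidates for the gate (scene pixels): small blue in the stand (412,175), big blue lying at (465,225), green (342,258), orange (389,125). The small blue one in the stand fits: it is blue and smaller than the other blue one. I'll confirm in a crop while working out rough positions.

Run:
```python
from h import *
s=cv2.imread('pics/scene.png')[125:255,225:525]; t=cv2.imread('pics/top.png')[110:250,130:420]
s=cv2.resize(s,(690,299),interpolation=3); t=cv2.resize(t,(600,290),interpolation=3); 
cv2.imwrite('pics/crop1.png',np.vstack([s,cv2.copyMakeBorder(t,0,0,0,90,0)]))
P=dict(station=((209,304),(201,341)),pack=((193,263),(205,380)),gate=((171,412),(222,223)),klow=((200,408),(201,231)),khigh=((182,415),(199,222)),gedge=((158,407),(246,220)),
 pinl=((214,304),(178,341)),pinh=((199,300),(172,345)),home=((200,332),(200,313)),stand=((186,405),(223,230)))
for k,(a,b) in P.items(): print(k,tri([ray('scene',a),ray('top',b)]).round(3))
for k,p,z in [('bottle',(156,248),0),('kit',(188,454),0),('jar',(241,448),0)]: print(k,atz('top',p,z).round(3))
print(Rn.from_rotvec(read_state()['tcp_rot']).as_matrix().round(3))
K,R,t=cal('wrist'); print(K,(-R.T@t).round(3),R.round(3))
```

```text
station [ 0.536 -0.033 -0.001]
pack [ 0.517 -0.151  0.076]
gate [0.478 0.321 0.099]
klow [0.543 0.311 0.028]
khigh [0.544 0.312 0.131]
gedge [0.406 0.331 0.075]
pinl [ 0.602 -0.031  0.079]
pinh [ 0.609 -0.038  0.173]
home [0.539 0.057 0.049]
stand [0.474 0.319 0.008]
bottle [0.688 0.257 0.   ]
kit [ 0.569 -0.409  0.   ]
jar [ 0.398 -0.382  0.   ]
[[-0.975  0.221  0.   ]
 [ 0.221  0.975 -0.   ]
 [-0.    -0.    -1.   ]]
[[299.88457257   0.         318.36055282]
 [  0.         299.88457257 199.2912752 ]
 [  0.           0.           1.        ]] [0.069 0.677 0.374] [[ 0.221  0.975  0.   ]
 [ 0.924 -0.209  0.321]
 [ 0.314 -0.071 -0.947]]
```

View pics/crop1.png

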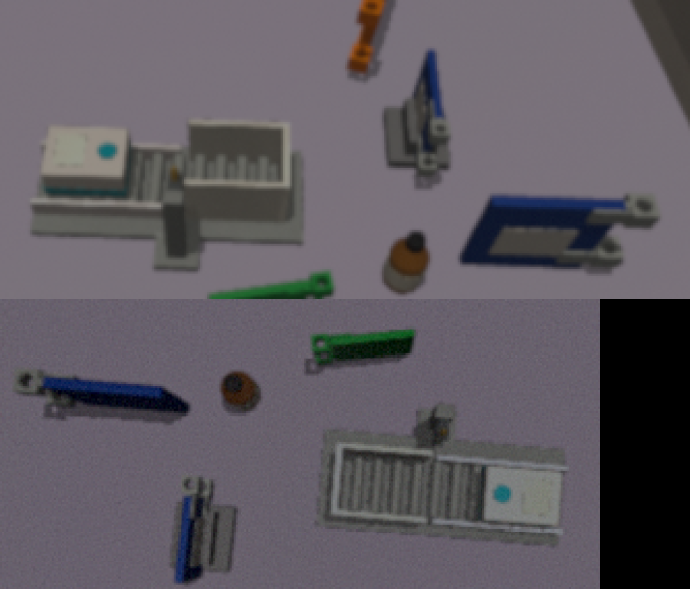

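The crop shows the small blue gate standing in the grey stand at scene (412,175), so that is the one. Nothing stands between it and the arm. Moving in for close views.

Request:
step_arm:
  targets:
    - [[0,0,-0.12],[0,0,0],85]
    - [[0,0,0],[-30,-25,0],85]
    - [[0,0,0],[-30,-25,0],85]
    - [[0,0,0],[-30,-25,0],85]
    - [[0,0,0],[-30,-25,0],85]

```text
time: 2.12
tool_pos: [0.2589, 0.5454, 0.3039]
tcp_rot: [0.16, 3.137, 0.0]
wrist_force: [0.0, 0.6, -0.5]
width: 0.995
grip_force: 0.0
```

Request:
step_arm:
  targets:
    - [[0,0,0],[-30,-25,0],85]
    - [[0,0,0],[-30,-25,0],85]
    - [[0,0,0],[-30,-25,0],85]
    - [[0,0,0],[-30,-25,0],85]
    - [[0,0,0],[-20,-20,0],85]

```text
time: 2.53
tool_pos: [0.3872, 0.4106, 0.3042]
tcp_rot: [0.163, 3.136, -0.0]
wrist_force: [-0.4, 1.1, 1.0]
width: 0.993
grip_force: 0.0
```

```bash
cat >> h.py <<'E'
def look(n,qs,pic=True):
    k=cal('wrist'); im=read_camera('wrist'); save(n,im); out={}
    for q in qs:
        r=tip_of('wrist',q); out[q]=[(np.array(d['at']),d['score']) for d in r[:4]]
        print(q,[(np.round(a).tolist(),round(s,2)) for a,s in out[q]])
    import pickle; pickle.dump((k,out),open(n+'.pkl','wb')); return k,out
def pose():
    s=read_state(); R=Rn.from_rotvec(s['tcp_rot']).as_matrix(); return s['tool_pos'],R
def go(xyz,yaw):
    """turn about tool z, then shift in tool axes (mm). yaw: tool x = -(cos,sin)yaw"""
    p,R=pose(); cur=np.arctan2(-R[1,0],-R[0,0]); dw=(yaw-cur+np.pi)%(2*np.pi)-np.pi
    c,s=np.cos(yaw),np.sin(yaw); T=np.array([[-c,s,0],[-s,c,0],[0,0,-1]])
    print('at',p.round(4),'yaw',cur.round(3),'tilt',np.arccos(-R[2,2]).round(4),'-> turn z',(-dw).round(3),'shift mm',(T.T@(np.array(xyz)-p)*1e3).round(1))
E
python3 - <<'E'
from h import *
look('w1',['gate_center','gate_edge','knuckle_low','knuckle_high','stand'])
go((0.47,0.27,0.30),-0.1)
E
```

```text
gate_center [([262.0, 247.0], 0.94), ([39.0, 172.0], 0.62), ([324.0, 51.0], 0.6), ([356.0, 246.0], 0.26)]
gate_edge [([210.0, 245.0], 0.75)]
knuckle_low [([138.0, 179.0], 0.9), ([396.0, 169.0], 0.85), ([356.0, 414.0], 0.63), ([293.0, 260.0], 0.56)]
knuckle_high [([156.0, 127.0], 0.68), ([293.0, 257.0], 0.6), ([337.0, 242.0], 0.56)]
stand [([228.0, 256.0], 0.62)]
at [0.3847 0.4134 0.304 ] yaw -0.102 tilt 0.0006 -> turn z -0.002 shift mm [ -99.1 -151.2    4. ]
```

View pics/w1.png

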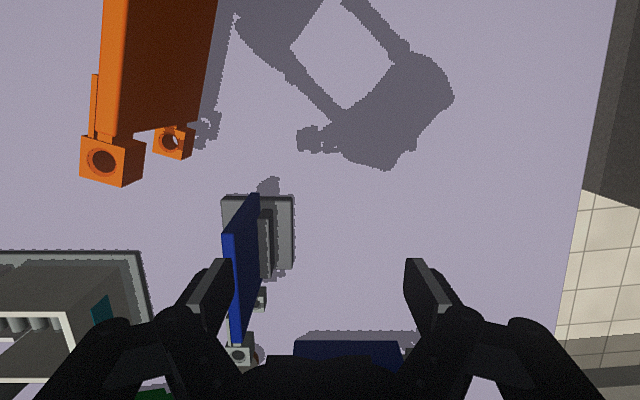

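The wrist view shows the gate's top edge running from (228,235) to (237,345), the upper knuckle's bore at (240,357) and the stand to its right. Taking a second view.

Request:
step_arm:
  targets:
    - [[0,0,0],[5,-40,0],85]
    - [[0,0,0],[5,-40,0],85]
    - [[0,0,0],[0,-12,0],85]
    - [[0,0,0],[0,0,0],85]

```text
time: 3.17
tool_pos: [0.3644, 0.321, 0.3036]
tcp_rot: [-0.161, -3.137, 0.001]
wrist_force: [0.2, -0.0, 0.1]
width: 0.994
grip_force: 0.0
```

Run:
```python
from h import *
look('w2',['gate_center','gate_edge','knuckle_low','knuckle_high','stand'])
go((0.50,-0.10,0.33),-0.1)
im=cv2.imread('pics/w2.png'); cv2.imwrite('pics/w2c.png',cv2.resize(im[150:400,180:460],(672,600),interpolation=3))
```

```text
gate_center [([269.0, 331.0], 0.71), ([57.0, 279.0], 0.56)]
gate_edge [([225.0, 335.0], 0.61)]
knuckle_low [([360.0, 473.0], 0.93), ([151.0, 259.0], 0.88), ([305.0, 327.0], 0.58)]
knuckle_high [([348.0, 327.0], 0.71), ([170.0, 240.0], 0.68)]
stand [([237.0, 324.0], 0.64)]
at [0.366  0.3236 0.3041] yaw -0.101 tilt 0.0007 -> turn z -0.001 shift mm [-175.7 -434.9  -25.9]
```

View pics/w2c.png

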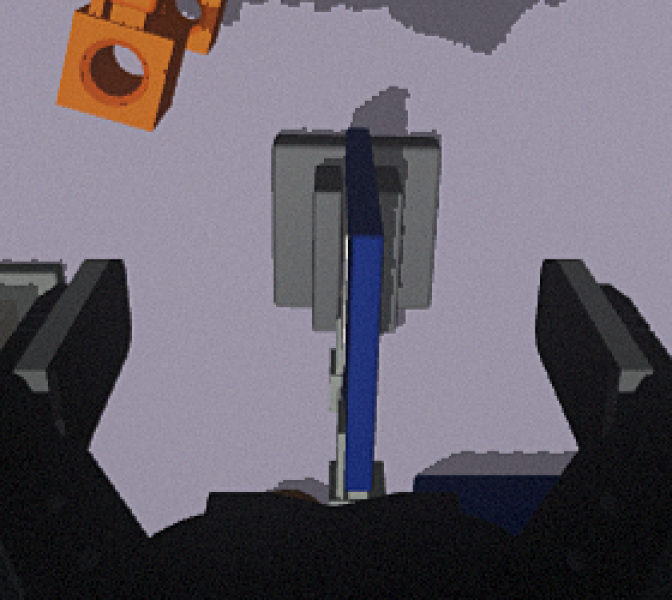

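The crop shows the gate top edge at wrist pixels (333,248)–(330,355), nearly aligned with the tool. Now the station from two places.

Request:
step_arm:
  targets:
    - [[0,0,0],[-9,-38,-4],85]
    - [[0,0,0],[-9,-38,-4],85]
    - [[0,0,0],[-9,-38,-4],85]
    - [[0,0,0],[-9,-38,-4],85]
    - [[0,0,0],[-9,-38,-4],85]

```text
time: 3.88
tool_pos: [0.3914, 0.1279, 0.3243]
tcp_rot: [0.158, 3.137, 0.0]
wrist_force: [1.0, -0.7, -0.2]
width: 0.997
grip_force: 0.0
```

Request:
step_arm:
  targets:
    - [[0,0,0],[-9,-38,-4],85]
    - [[0,0,0],[-9,-38,-4],30]
    - [[0,0,0],[0,0,0],0]
    - [[0,0,0],[0,0,0],0]

```text
time: 4.22
tool_pos: [0.4021, 0.0497, 0.3324]
tcp_rot: [0.169, 3.136, 0.001]
wrist_force: [-0.4, 1.8, -1.0]
width: 0.598
grip_force: 0.0
```

Run:
```python
from h import *
# gate top edge from w1/w2 pixels
import pickle
k1,_=pickle.load(open('w1.pkl','rb'));k2,_=pickle.load(open('w2.pkl','rb'))
print('free z.14',atz('',(248.3,333.3),.14,k2).round(4),atz('',(235,228),.14,k1).round(4),'hinge',atz('',(355,330.4),.14,k2).round(4),atz('',(345,237),.14,k1).round(4))
print('tri',tri([ray('',(248.3,333.3),k2),ray('',(235,228),k1)]).round(4))
look('w3',['station','pack_center','pin_low','pin_high','bay_home'])
go((0.40,-0.09,0.33),-0.1)
```

```text
free z.14 [0.4073 0.3298 0.14  ] [0.4087 0.3307 0.14  ] hinge [0.5255 0.3167 0.14  ] [0.5274 0.3156 0.14  ]
tri [0.4095 0.3297 0.137 ]
station [([252.0, 272.0], 0.67)]
pack_center [([276.0, 169.0], 0.82), ([277.0, 329.0], 0.2), ([287.0, 42.0], 0.17)]
pin_low [([318.0, 269.0], 0.79)]
pin_high [([185.0, 518.0], 0.43)]
bay_home [([275.0, 331.0], 0.79), ([250.0, 259.0], 0.57)]
at [0.401  0.0527 0.3316] yaw -0.1 tilt 0.0008 -> turn z 0.0 shift mm [ -13.2 -141.9    1.6]
```

View pics/w3.png

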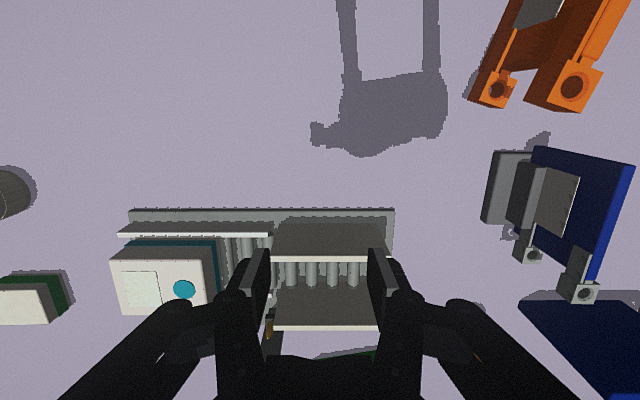

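The view shows the bay (wall tops at rows 258 and 325, cols 272–388), the pack at (165,285), and the station edges level, so its yaw is about −0.10. Going on past the mouth, higher, with the fingers shut.

Request:
step_arm:
  targets:
    - [[0,0,0],[-1.5,-34,-18],0]
    - [[0,0,0],[-1.5,-34,-18],0]
    - [[0,0,0],[-1.5,-34,-18],0]
    - [[0,0,0],[-1.5,-34,-18],0]
    - [[0,0,0],[-1.5,-34,-18],0]

```text
time: 4.93
tool_pos: [0.3911, -0.1187, 0.4227]
tcp_rot: [0.156, 3.137, 0.0]
wrist_force: [1.3, -0.4, 0.3]
width: 0.001
grip_force: 0.0
```

Request:
step_arm:
  targets:
    - [[0,0,0],[-1.5,-34,-18],0]
    - [[0,0,0],[0,0,0],0]
    - [[0,0,0],[0,0,0],0]

```text
time: 5.18
tool_pos: [0.3898, -0.1532, 0.4409]
tcp_rot: [0.164, 3.136, -0.0]
wrist_force: [-0.1, 1.0, -0.6]
width: 0.001
grip_force: 0.0
```

Run:
```python
from h import *
look('w4',['station','pack_center','pin_low','pin_high','bay_home'])
go((0.50,-0.25,0.33),-0.1)
im=cv2.imread('pics/w4.png'); cv2.imwrite('pics/w4c.png',cv2.resize(im[180:380,240:520],(784,560),interpolation=3))
```

```text
station [([218.0, 391.0], 0.77)]
pack_center [([230.0, 325.0], 0.97), ([273.0, 397.0], 0.48)]
pin_low [([271.0, 397.0], 0.87)]
pin_high [([300.0, 412.0], 0.69)]
bay_home [([235.0, 455.0], 0.63)]
at [ 0.3892 -0.1511  0.4389] yaw -0.1 tilt 0.0017 -> turn z -0.0 shift mm [-120.1 -109.4  108.9]
```

View pics/w4c.png

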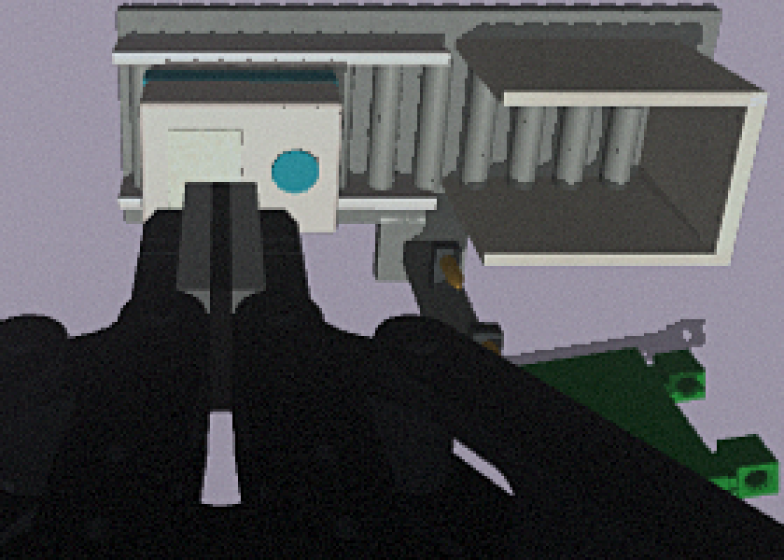

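The crop shows the lower pin's foot at wrist pixel (400,272), the upper pin near (414,303), the bay wall-top corners, and the pack with its near-right top corner at crop (338,232). Fitting the station pose.

```bash
cat > fit.py <<'E'
from h import *
import pickle
from scipy.optimize import least_squares
k4,o4=pickle.load(open('w4.pkl','rb'));k3,_=pickle.load(open('w3.pkl','rb'))
c=lambda u,v:(240+u/2.8,180+v/2.8)
obs=[(k4,(-52,147,105),c(767,93)),(k4,(52,147,105),c(730,265)),(k4,(-52,9,105),c(503,93)),(k4,(52,9,105),c(486,265)),(k4,(72,0,70),c(447,258))]
def W(p,X):
    X=np.array(X)/1e3; cs,sn=np.cos(p[2]),np.sin(p[2]); return np.array([p[0]+cs*X[0]-sn*X[1],p[1]+sn*X[0]+cs*X[1],X[2]])
def res(p): return np.concatenate([proj('',W(p,X),k)-uv for k,X,uv in obs])
r=least_squares(res,[.536,-.033,-.1],loss='soft_l1',x_scale=[.01,.01,.01])
print('station',r.x.round(4),res(r.x).reshape(-1,2).round(1).tolist())
p=r.x
for n,X in [('bay_home',(0,82,65)),('pinl',(72,0,70)),('pinh',(72,0,150)),('closed',(-64,0,112))]: print(n,W(p,X).round(4),'w4',proj('',W(p,X),k4).round(0),'scene',proj('scene',W(p,X)).round(0),'top',proj('top',W(p,X)).round(0))
tr=tri([ray('',(235,455),k4),ray('',(275,331),k3)]);print('home tri',tr.round(3))
print('pin tri', tri([ray('',(272,399.6),k4),ray('scene',(214,304)),ray('top',(178,341))]).round(3))
# pack top corners: rear-near (140,100) front-near (337,100) front-far (337,232) at z=.095
for q in [(142,103),(337,103),(336,232)]: u=c(*q); X=atz('',(u[1],u[0]),.095,k4); print('pack',X.round(4),((X[:2]-p[:2])@np.array([[np.cos(p[2]),-np.sin(p[2])],[np.sin(p[2]),np.cos(p[2])]])*1e3).round(1))
np.save('st.npy',p)
E
python3 fit.py
```

```text
station [ 0.5322 -0.0291 -0.1038] [[0.8, -0.4], [-0.0, 0.1], [-0.0, -0.4], [-1.2, 0.1], [0.1, 1.3]]
bay_home [0.5407 0.0525 0.065 ] w4 [453. 233.] scene [328. 198.] top [312. 199.]
pinl [ 0.6038 -0.0365  0.07  ] w4 [400. 273.] scene [301. 216.] top [341. 178.]
pinh [ 0.6038 -0.0365  0.15  ] w4 [414. 304.] scene [300. 202.] top [343. 175.]
closed [ 0.4685 -0.0224  0.112 ] w4 [416. 207.] scene [303. 172.] top [339. 222.]
home tri [0.539 0.052 0.07 ]
pin tri [ 0.601 -0.033  0.072]
pack [ 0.472  -0.2031  0.095 ] [ -41.8 -179.3]
pack [ 0.4828 -0.0996  0.095 ] [-41.7 -75.3]
pack [ 0.5611 -0.1048  0.095 ] [ 36.7 -72.3]
```

Request:
step_arm:
  targets:
    - [[0,0,0.004],[-32,-22,10],0]
    - [[0,0,0],[-32,-22,10],0]
    - [[0,0,0],[-32,-22,10],0]
    - [[0,0,0],[-33,-23,10],0]
    - [[0,0,0],[0,0,40],0]

```text
time: 5.9
tool_pos: [0.5152, -0.2589, 0.3643]
tcp_rot: [0.166, 3.125, -0.011]
wrist_force: [0.9, -0.7, 1.0]
width: 0.0
grip_force: 0.0
```

Request:
step_arm:
  targets:
    - [[0,0,0],[0,0,40],0]
    - [[0,0,0],[0,0,40],0]
    - [[0,0,0],[0,0,40],0]
    - [[0,0,0],[0,0,40],0]
    - [[0,0,0],[0,0,20],0]

```text
time: 6.32
tool_pos: [0.5053, -0.2518, 0.1737]
tcp_rot: [-0.164, -3.129, -0.006]
wrist_force: [-0.7, 1.0, -1.0]
width: 0.001
grip_force: 0.0
```

Run:
```python
from h import *
p=np.load('st.npy'); c,s=np.cos(p[2]),np.sin(p[2])
print(nose_length() if callable(nose_length) else nose_length)
go((p[0]+s*.225,p[1]-c*.225,.128),p[2]); go((p[0]-s*.05,p[1]+c*.05,.128),p[2]); print(read_state()['wrist_force'])
```

```text
0.0726
at [ 0.5053 -0.2518  0.1737] yaw -0.105 tilt 0.0089 -> turn z -0.001 shift mm [-3.6 -1.4 45.7]
at [ 0.5053 -0.2518  0.1737] yaw -0.105 tilt 0.0089 -> turn z -0.001 shift mm [ -3.6 267.7  45.7]
[-0.69436482  1.01731406 -0.99707711]
```

Request:
step_arm:
  targets:
    - [[0,0,0],[-3,0,30],0]
    - [[0,0,0],[0,0,16],0]
    - [[0,0,0],[0,8,0],0]
    - [[0,0,0],[0,8,0],0]
    - [[0,0,0],[0,10,0],0]

```text
time: 6.73
tool_pos: [0.5147, -0.2282, 0.1349]
tcp_rot: [0.167, 3.136, -0.001]
wrist_force: [1.0, 0.0, -0.1]
width: 0.004
grip_force: 0.0
```

Request:
step_arm:
  targets:
    - [[0,0,0],[0,12,0],0]
    - [[0,0,0],[0,12,0],0]
    - [[0,0,0],[0,12,0],0]
    - [[0,0,0],[0,12,0],0]
    - [[0,0,0],[0,12,0],0]

```text
time: 7.15
tool_pos: [0.521, -0.1684, 0.1349]
tcp_rot: [0.167, 3.135, -0.001]
wrist_force: [0.7, -1.8, 0.7]
width: 0.004
grip_force: 0.7
```

Request:
step_arm:
  targets:
    - [[0,0,0],[0,12,0],0]
    - [[0,0,0],[0,12,0],0]
    - [[0,0,0],[0,12,0],0]
    - [[0,0,0],[0,12,0],0]
    - [[0,0,0],[0,12,0],0]

```text
time: 7.57
tool_pos: [0.5266, -0.1087, 0.1338]
tcp_rot: [-0.168, -3.137, 0.0]
wrist_force: [0.7, -1.0, 1.5]
width: -0.002
grip_force: 0.8
```

Run:
```python
from h import *
p=np.load('st.npy'); c,s=np.cos(p[2]),np.sin(p[2])
go((p[0]-s*.0125,p[1]+c*.0125,.128),p[2]); print(read_state()['wrist_force'])
k,o=look('w5',['pack_center'])
for d in o['pack_center']: print(((atz('',d[0],.065,k)[:2]-p[:2])@np.array([[c,-s],[s,c]])*1e3).round(1))
```

```text
at [ 0.5266 -0.1087  0.1338] yaw -0.107 tilt 0.0003 -> turn z -0.003 shift mm [ 2.8 90.9  5.8]
[ 0.74534589 -0.95065396  1.52979799]
pack_center []
```

Request:
step_arm:
  targets:
    - [[0,0,0],[1,12,0],0]
    - [[0,0,0],[1,12,0],0]
    - [[0,0,0],[1,12,0],0]
    - [[0,0,0],[0,12,0],0]
    - [[0,0,0],[0,12,0],0]

```text
time: 8.08
tool_pos: [0.5298, -0.0487, 0.1337]
tcp_rot: [-0.168, -3.137, -0.0]
wrist_force: [0.1, -0.9, -0.6]
width: -0.001
grip_force: 0.4
```

Request:
step_arm:
  targets:
    - [[0,0,0],[0,8,0],0]
    - [[0,0,0],[0,6,0],0]
    - [[0,0,0],[0,5,0],0]
    - [[0,0,0],[0,4,0],0]

```text
time: 8.42
tool_pos: [0.5324, -0.0264, 0.1338]
tcp_rot: [-0.167, -3.137, 0.0]
wrist_force: [-0.4, -0.7, -0.5]
width: 0.0
grip_force: 0.3
```

Request:
step_arm:
  targets:
    - [[0,0,0],[0,3,0],0]
    - [[0,0,0],[0,3,0],0]
    - [[0,0,0],[0,2,0],0]
    - [[0,0,0],[0,2,0],0]

```text
time: 8.75
tool_pos: [0.5338, -0.0175, 0.134]
tcp_rot: [0.167, 3.136, -0.002]
wrist_force: [2.6, -7.4, -0.4]
width: -0.004
grip_force: 3.8
```

Request:
step_arm:
  targets:
    - [[0,0,0],[0,1,0],0]
    - [[0,0,0],[0,0,0],0]
    - [[0,0,0],[0,0,0],0]
    - [[0,0,0],[0,0,0],0]

```text
time: 9.08
tool_pos: [0.5345, -0.0173, 0.1342]
tcp_rot: [0.168, 3.135, -0.003]
wrist_force: [1.8, -4.8, -1.6]
width: -0.003
grip_force: 2.3
```

Request:
step_arm:
  targets:
    - [[0,0,0],[0,-6,0],0]
    - [[0,0,0],[0,-10,0],0]
    - [[0,0,0],[0,0,-30],0]
    - [[0,0,0],[0,0,-35],0]
    - [[0,0,0],[0,0,-35],0]

```text
time: 9.5
tool_pos: [0.5307, -0.0327, 0.2338]
tcp_rot: [-0.169, -3.134, -0.001]
wrist_force: [0.5, -0.5, -0.3]
width: 0.0
grip_force: 0.0
```

Request:
step_arm:
  targets:
    - [[0,0,0],[0,0,-40],40]
    - [[0,0,0],[25,-20,-25],85]
    - [[0,0,0],[25,-20,-25],85]
    - [[0,0,0],[20,-20,0],85]
    - [[0,0,0],[0,0,0],85]

```text
time: 9.92
tool_pos: [0.4537, -0.0867, 0.3263]
tcp_rot: [0.171, 3.134, -0.004]
wrist_force: [-0.3, 0.1, 0.2]
width: 0.708
grip_force: 0.0
```

Run:
```python
from h import *
p=np.load('st.npy'); c,s=np.cos(p[2]),np.sin(p[2]); T=np.array([[c,-s],[s,c]])
go((.467,.323,.32),-.116)
k,o=look('w6',['pack_center','pin_low','pin_high','station','bay_home'])
for d in o['pack_center']: print(((atz('',d[0],.065,k)[:2]-p[:2])@T*1e3).round(1))
st={c2:read_camera(c2) for c2 in ['top']}
for d in tip_of('top','pack_center'): print('top',((atz('top',d['at'],.065)[:2]-p[:2])@T*1e3).round(1),d['score'])
```

```text
at [ 0.4537 -0.0867  0.3263] yaw -0.109 tilt 0.0036 -> turn z 0.007 shift mm [ 34.2 405.4   6.3]
pack_center [([229.0, 440.0], 0.73)]
pin_low [([282.0, 369.0], 0.93)]
pin_high [([329.0, 383.0], 0.74)]
station [([213.0, 366.0], 0.71)]
bay_home []
[-3.3 80.4]
top [-3.8 82. ] 0.79
```

View pics/w6.png

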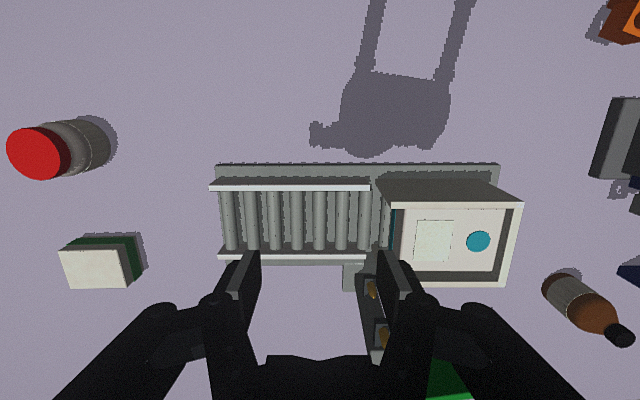

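The picture shows the pack fully in the bay (label and teal dot at (433–478,240), against the back wall). Both nets place it at station y +80 to +82. Now to the gate.

Request:
step_arm:
  targets:
    - [[0,0,0.007],[3.4,40,0],85]
    - [[0,0,0],[3.4,40,0],85]
    - [[0,0,0],[3.4,40,0],85]
    - [[0,0,0],[3.4,40,0],85]
    - [[0,0,0],[3.4,40,0],85]

```text
time: 10.73
tool_pos: [0.4614, 0.1187, 0.3235]
tcp_rot: [-0.178, -3.136, 0.0]
wrist_force: [1.9, -0.0, -0.1]
width: 0.991
grip_force: 0.0
```

Request:
step_arm:
  targets:
    - [[0,0,0],[3.4,40,0],85]
    - [[0,0,0],[3.4,40,0],85]
    - [[0,0,0],[3.4,40,0],85]
    - [[0,0,0],[3.4,40,0],85]
    - [[0,0,0],[3,40,0],85]

```text
time: 11.15
tool_pos: [0.4672, 0.3199, 0.3232]
tcp_rot: [-0.176, -3.136, 0.001]
wrist_force: [1.3, -0.2, 0.2]
width: 0.993
grip_force: 0.0
```

Request:
step_arm:
  targets:
    - [[0,0,0],[0,0,0],85]

```text
time: 11.23
tool_pos: [0.4672, 0.3239, 0.3229]
tcp_rot: [-0.169, -3.136, -0.005]
wrist_force: [0.4, -0.9, 1.0]
width: 0.997
grip_force: 0.0
```

```bash
cat > fit2.py <<'E'
exec(open('fit.py').read())
k6,o6=pickle.load(open('w6.pkl','rb'))
obs+=[(k6,(72,0,70),(369,282)),(k6,(72,0,150),(383,329)),(k6,(-52,147,105),(522,204)),(k6,(52,147,105),(508,287))]
r=least_squares(res,[.536,-.033,-.1],loss='soft_l1',x_scale=[.01,.01,.01]);p=r.x
print('station2',p.round(4),res(p).reshape(-1,2).round(1).tolist()); np.save('st2.npy',p); print('pin',W(p,(72,0,70)).round(4))
E
python3 fit2.py | tail -2
python3 - <<'E'
from h import *
go((.467,.323,.184),-.116)
k=cal('wrist'); im=read_camera('wrist'); save('w7',im)
r=cut_out('wrist','gate_center')
for d in r[:3]: print(d['score'],np.round(d['extent']))
hsv=cv2.cvtColor(im,cv2.COLOR_RGB2HSV); 
for z,(x,y) in [(.14,(.408,.330)),(.14,(.5265,.316)),(.14,(.467,.323))]: print(proj('',(x,y,z),k).round(1))
# blue top face: brighter blue; per-row span
b=(hsv[...,0]>105)&(hsv[...,0]<130)&(hsv[...,1]>140)
for row in range(190,360,12):
    cs=np.where(b[row,230:410])[0]+230
    if len(cs): print(row,cs.min(),cs.max(),im[row,cs[::max(1,len(cs)//8)],2].tolist())
E
```

```text
station2 [ 0.5312 -0.0292 -0.1097] [[0.8, -0.5], [-0.4, 0.1], [0.1, -1.0], [-1.5, -0.3], [-0.2, 0.8], [1.0, 2.0], [-0.3, 1.4], [3.7, -2.9], [-2.9, 0.4]]
pin [ 0.6028 -0.0371  0.07  ]
at [0.4672 0.3239 0.3229] yaw -0.108 tilt 0.0034 -> turn z 0.008 shift mm [ 1.000e-01 -9.000e-01  1.389e+02]
0.95 [176.   1. 269.  77.]
0.84 [345. 285. 497. 391.]
0.79 [135. 377. 175. 400.]
[317.  127.2]
[315.9 255.7]
[316.4 195.8]
190 310 321 [69, 79, 84, 79, 79, 84, 86, 83, 82, 90, 87, 66]
202 310 321 [117, 134, 142, 136, 135, 139, 139, 137, 135, 144, 137, 93]
214 309 321 [55, 123, 136, 134, 139, 135, 133, 134, 137, 134, 136, 124, 99]
226 309 320 [73, 121, 135, 134, 134, 131, 131, 129, 135, 130, 132, 117]
238 309 320 [91, 112, 136, 131, 138, 130, 132, 131, 130, 132, 124, 105]
250 309 320 [75, 119, 126, 133, 129, 127, 125, 125, 121, 127, 131, 109]
286 345 401 [22, 34, 36, 41, 39, 37, 40, 39]
298 345 404 [30, 44, 40, 37, 42, 44, 44, 39, 37]
310 347 409 [33, 41, 42, 41, 43, 38, 39, 43, 40, 34, 35]
322 349 409 [43, 43, 43, 39, 43, 39, 38, 38, 40]
334 350 409 [21, 41, 39, 36, 36, 40, 38, 35, 36]
346 352 409 [27, 31, 38, 40, 33, 42, 42, 31, 33]
358 372 406 [38, 31, 39, 33, 34, 35, 37, 39, 21]
```

Request:
step_arm:
  targets:
    - [[0,0,0.007],[0,-0.5,35],85]
    - [[0,0,0],[0,-0.5,35],85]
    - [[0,0,0],[0,0,35],85]
    - [[0,0,0],[0,0,20],85]
    - [[0,0,0],[0,0,14],85]

```text
time: 11.75
tool_pos: [0.4659, 0.3135, 0.181]
tcp_rot: [-0.191, -3.131, 0.006]
wrist_force: [0.3, -0.3, -0.6]
width: 0.992
grip_force: 0.0
```

Request:
step_arm:
  targets:
    - [[0,0,0],[0,0,0],12]
    - [[0,0,0],[0,0,0],8]
    - [[0,0,0],[0,0,0],4]
    - [[0,0,0],[0,0,0],4]
    - [[0,0,0],[0,0,0],4]
  grip_force: 60

```text
time: 12.17
tool_pos: [0.4686, 0.3164, 0.1868]
tcp_rot: [0.19, 3.133, 0.003]
wrist_force: [-0.4, -0.3, 0.1]
width: 0.287
grip_force: 0.0
```

Request:
step_arm:
  targets:
    - [[0,0,0],[0,6,2],30]
    - [[0,0,0],[0,0,0],30]
    - [[0,0,0],[0,0,0],30]

```text
time: 12.42
tool_pos: [0.4685, 0.3225, 0.1833]
tcp_rot: [0.189, 3.135, 0.001]
wrist_force: [-0.1, 0.3, -0.2]
width: 0.352
grip_force: 0.0
```

Run:
```python
from h import *
go((.467,.323,.184),-.116); s=read_state(); print(s['width'],s['wrist_force'])
k=cal('wrist'); im=read_camera('wrist'); save('w8',im)
for X in [(.408,.330,.14),(.467,.323,.14)]: print(proj('',X,k).round(1))
b=(im[...,2].astype(int)>im[...,0]+35)
for row in range(0,260,15):
    cs=np.where(b[row,250:400])[0]+250
    if len(cs): print(row,cs.min(),cs.max())
```

```text
at [0.4685 0.3225 0.1833] yaw -0.12 tilt 0.0007 -> turn z -0.004 shift mm [ 1.5  0.7 -0.7]
0.3518728924323344 [-0.13018135  0.29406015 -0.19723765]
[318.2 157.1]
[318.4 289.9]
165 302 331
180 303 330
195 303 330
210 303 330
225 303 330
240 304 329
255 304 329
```

View pics/w8.png

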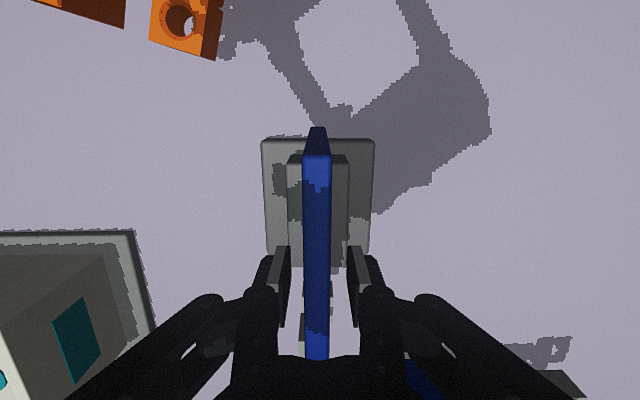

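The gate's top edge (col 317, from row 157) lies centred between the pads. Closing.

Request:
step_arm:
  targets:
    - [[0,0,0],[0,-0.5,0],12]
    - [[0,0,0],[0,0,0],4]
    - [[0,0,0],[0,0,0],4]
    - [[0,0,0],[0,0,0],4]
    - [[0,0,0],[0,0,0],4]
  grip_force: 70

```text
time: 12.88
tool_pos: [0.4683, 0.3215, 0.183]
tcp_rot: [0.19, 3.136, 0.0]
wrist_force: [-0.0, -0.1, 1.1]
width: 0.126
grip_force: 69.0
```

Request:
step_arm:
  targets:
    - [[0,0,0],[0,0,-4],4]
    - [[0,0,0],[0,0,-10],4]
    - [[0,0,0],[0,0,-15],4]
    - [[0,0,0],[0,0,-15],4]
    - [[0,0,0],[0,0,-15],4]

```text
time: 13.3
tool_pos: [0.4679, 0.3212, 0.2425]
tcp_rot: [-0.19, -3.135, 0.001]
wrist_force: [-0.3, 1.0, -3.3]
width: 0.124
grip_force: 68.5
```

Request:
step_arm:
  targets:
    - [[0,0,0],[0,0,-20],4]
    - [[0,0,0],[0,0,-20],4]
    - [[0,0,0],[0,0,0],4]
    - [[0,0,0],[0,0,0],4]

```text
time: 13.63
tool_pos: [0.4689, 0.3218, 0.2834]
tcp_rot: [0.19, 3.133, 0.003]
wrist_force: [0.0, -0.4, -3.1]
width: 0.128
grip_force: 68.6
```

Run:
```python
from h import *
p=np.load('st2.npy'); st=read_state(); print(st['wrist_force'],st['width'],st['grip_force'])
go((.467,.323,.28),p[2])
k=cal('wrist'); im=read_camera('wrist'); save('w9',im); print(k[1].round(3).tolist())
b=(im[...,2].astype(int)>im[...,0]+35)
for row in range(130,340,15):
    cs=np.where(b[row,280:350])[0]+280
    if len(cs): print(row,cs.min(),cs.max())
for q in ['gate_edge','knuckle_high','knuckle_low','gate_center']:
    print(q,[(np.round(d['at']).tolist(),round(d['score'],2)) for d in tip_of('wrist',q)][:3])
for c in ['scene','top']:
    read_camera(c)
    for q in ['gate_center','gate_edge','knuckle_low','knuckle_high']: print(c,q,[(np.round(d['at'],1).tolist(),round(d['score'],2)) for d in tip_of(c,q)][:5])
```

```text
[ 0.02118808 -0.37636244 -3.1089138 ] 0.12794453754131851 68.57164263725281
at [0.4689 0.3218 0.2834] yaw -0.121 tilt 0.0033 -> turn z -0.011 shift mm [2.  1.4 3.4]
[[0.12, 0.993, 0.002], [0.939, -0.114, 0.324], [0.322, -0.037, -0.946]]
160 304 333
175 304 333
190 305 332
205 305 332
220 305 332
235 306 331
250 306 331
265 306 331
280 307 330
295 307 330
310 307 330
325 307 330
gate_edge [([137.0, 318.0], 0.68)]
knuckle_high [([27.0, 197.0], 0.94), ([386.0, 548.0], 0.7)]
knuckle_low [([311.0, 488.0], 0.84), ([52.0, 233.0], 0.62)]
gate_center [([346.0, 427.0], 0.82)]
scene gate_center [([124.0, 387.2], 0.9), ([224.0, 455.8], 0.78), ([263.2, 334.0], 0.65), ([152.2, 417.3], 0.56), ([141.2, 415.1], 0.42)]
scene gate_edge [([110.5, 394.5], 0.9), ([261.7, 316.2], 0.87), ([223.8, 428.7], 0.78), ([139.2, 415.0], 0.6)]
scene knuckle_low [([236.3, 481.9], 0.86), ([153.2, 380.3], 0.77), ([183.2, 413.1], 0.72), ([260.8, 358.8], 0.71)]
scene knuckle_high [([250.8, 362.8], 0.91), ([214.7, 497.3], 0.78), ([167.3, 420.0], 0.72), ([135.5, 386.8], 0.67)]
top gate_center [([154.8, 187.8], 0.97), ([222.5, 212.6], 0.64), ([300.8, 233.4], 0.56), ([134.1, 308.7], 0.56)]
top gate_edge [([130.8, 329.4], 0.78), ([246.1, 208.3], 0.77), ([159.7, 214.8], 0.67)]
top knuckle_low [([140.5, 283.3], 0.96), ([158.2, 157.4], 0.9), ([198.7, 221.0], 0.81), ([268.6, 248.1], 0.67)]
top knuckle_high [([200.0, 214.2], 0.8), ([273.1, 239.8], 0.77), ([130.2, 285.5], 0.6), ([154.8, 145.7], 0.56)]
```

```bash
cat > g.py <<'E'
from h import *
PIN=np.array([.6033,-.0368]); YAW=-.107
def grasp_offset(n='pics/w9.png'):
    pass
def tcp_for(pin,yaw,d,front,z):
    dx=np.array([np.cos(yaw),np.sin(yaw)]); dy=np.array([-dx[1],dx[0]]); return np.r_[pin-d*dx-front*dy,z]
E
python3 - <<'E'
from g import *
im=cv2.imread('pics/w9.png').astype(int)
print([(r,im[r,310:327].mean(0).round().tolist()) for r in range(138,168,2)])
k=cal('wrist'); P,R=pose(); 
for r in (150,154,158):
    for z in (.043,):
        X=atz('',(r,318.5),P[2]-z,k); print(r,(R.T@(X-P)*1e3).round(1))
d=.076
go(tcp_for(PIN,YAW,d,.07,.36),YAW)
E
```

```text
[(138, [50.0, 29.0, 26.0]), (140, [51.0, 30.0, 26.0]), (142, [50.0, 28.0, 24.0]), (144, [49.0, 29.0, 26.0]), (146, [49.0, 28.0, 24.0]), (148, [51.0, 29.0, 26.0]), (150, [50.0, 29.0, 25.0]), (152, [48.0, 27.0, 23.0]), (154, [47.0, 26.0, 22.0]), (156, [99.0, 42.0, 28.0]), (158, [125.0, 55.0, 36.0]), (160, [150.0, 69.0, 46.0]), (162, [150.0, 69.0, 45.0]), (164, [151.0, 71.0, 46.0]), (166, [150.0, 69.0, 45.0])]
150 [63.7  0.3 43. ]
154 [62.2  0.3 43. ]
158 [60.7  0.3 43. ]
at [0.4683 0.3215 0.2819] yaw -0.121 tilt 0.0001 -> turn z -0.014 shift mm [ -96.5 -422.9  -78.1]
```

Request:
step_arm:
  targets:
    - [[0,0,-0.014],[0,0,-25],4]
    - [[0,0,0],[0,0,-30],4]
    - [[0,0,0],[-5,-20,-23],4]
    - [[0,0,0],[-9,-37,0],4]
    - [[0,0,0],[-9,-37,0],4]

```text
time: 14.8
tool_pos: [0.4821, 0.2259, 0.3629]
tcp_rot: [0.163, 3.132, 0.004]
wrist_force: [0.3, -0.9, -2.9]
width: 0.127
grip_force: 68.9
```

Request:
step_arm:
  targets:
    - [[0,0,0],[-9,-37,0],4]
    - [[0,0,0],[-9,-37,0],4]
    - [[0,0,0],[-9,-37,0],4]
    - [[0,0,0],[-9,-37,0],4]
    - [[0,0,0],[-9,-37,0],4]

```text
time: 15.22
tool_pos: [0.506, 0.0351, 0.3602]
tcp_rot: [0.167, 3.136, 0.0]
wrist_force: [1.2, 0.5, -2.9]
width: 0.125
grip_force: 68.9
```

Request:
step_arm:
  targets:
    - [[0,0,0],[-9,-37,0],4]
    - [[0,0,0],[-9,-37,0],4]
    - [[0,0,0],[-9,-37,0],4]
    - [[0,0,0],[-6,-30,0],4]
    - [[0,0,0],[0,0,0],4]

```text
time: 15.63
tool_pos: [0.5242, -0.1122, 0.36]
tcp_rot: [0.175, 3.136, -0.006]
wrist_force: [0.2, 1.0, -3.0]
width: 0.128
grip_force: 69.3
```

Run:
```python
from g import *
d=.0744; s=read_state(); print(s['wrist_force'],s['width'])
go(tcp_for(PIN,YAW,d,.07,.36),YAW); 
k=cal('wrist'); im=read_camera('wrist'); save('w10',im)
b=(im[...,2].astype(int)>im[...,0]+35)
for row in (165,200,250,300): 
    cs=np.where(b[row,280:350])[0]+280; print(row,cs.min(),cs.max())
print([(r,im[r,310:327,2].mean().round()) for r in range(150,164,2)])
print([(q,[(np.round(e['at']).tolist(),round(e['score'],2)) for e in tip_of('wrist',q)]) for q in ['pin_low','pin_high','bay_home','station']])
```

```text
[ 0.16594651  1.03773196 -2.95872515] 0.12789939542684914
at [ 0.5242 -0.1122  0.36  ] yaw -0.112 tilt 0.0037 -> turn z -0.005 shift mm [ 3.8 13.9  0. ]
165 305 332
200 305 332
250 306 331
300 307 330
[(150, np.float64(49.0)), (152, np.float64(48.0)), (154, np.float64(48.0)), (156, np.float64(70.0)), (158, np.float64(77.0)), (160, np.float64(89.0)), (162, np.float64(88.0))]
[('pin_low', [([218.0, 382.0], 0.91)]), ('pin_high', [([250.0, 399.0], 0.92), ([164.0, 449.0], 0.7)]), ('bay_home', []), ('station', [([157.0, 375.0], 0.8)])]
```

Run:
```python
from g import *
import pickle
k=cal('wrist'); save('w11',read_camera('wrist'))
o={q:tip_of('wrist',q)[0] for q in ['pin_low','pin_high']}
print({q:(np.round(e['at'],1),e['score']) for q,e in o.items()})
print('proj',proj('',(*PIN,.07),k).round(1),proj('',(*PIN,.15),k).round(1))
print(atz('',o['pin_low']['at'],.07,k).round(4),atz('',o['pin_high']['at'],.15,k).round(4))
im=cv2.imread('pics/w11.png'); cv2.imwrite('pics/w11c.png',cv2.resize(im[120:340,260:480],(600,600),interpolation=3))
go(tcp_for(PIN,YAW,.0744,.07,.36),YAW)
for n,kk in [('w4',None),('w6',None)]:
    kk,oo=pickle.load(open(n+'.pkl','rb'))
    print(n,atz('',oo['pin_low'][0][0],.07,kk).round(4),atz('',oo['pin_high'][0][0],.15,kk).round(4))
```

```text
{'pin_low': (array([220.6, 375.8]), 0.83), 'pin_high': (array([251.8, 388.3]), 0.81)}
proj [377.3 222.7] [391.5 252.8]
[ 0.6002 -0.0386  0.07  ] [ 0.6018 -0.0401  0.15  ]
at [ 0.5239 -0.1057  0.36  ] yaw -0.105 tilt 0.0002 -> turn z 0.002 shift mm [ 2.8  7.4 -0. ]
w4 [ 0.5991 -0.0416  0.07  ] [ 0.5965 -0.0397  0.15  ]
w6 [ 0.599  -0.0384  0.07  ] [ 0.6011 -0.0371  0.15  ]
```

View pics/w11c.png

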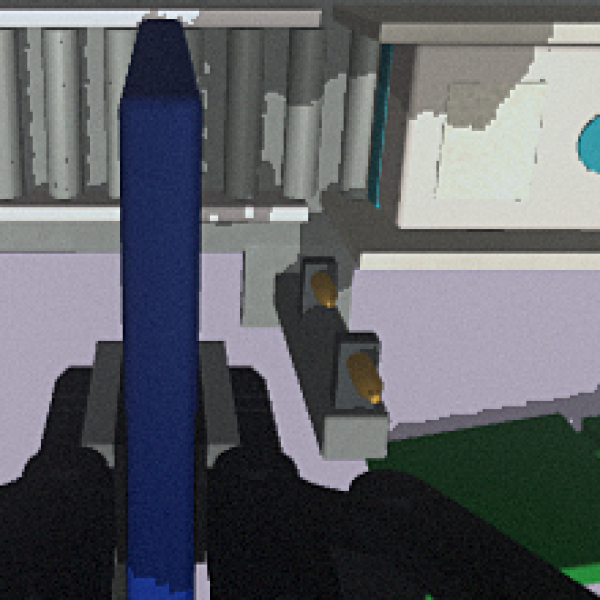

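The crop shows both brass pins: upper pin tip at wrist pixel (398,267), lower pin tip at (382,231). The gate is held straight. I'll refine the pin axis from the tips.

Run:
```python
from g import *
k=cal('wrist')
for (c,r),z in [((397.9,266.7),.176),((381.7,231.5),.096),((391.3,252),.15),((376.6,220.8),.07)]: print(z,atz('',(r,c),z,k).round(4))
st=read_state();print(st['tool_pos'])
for P in [(.6033,-.0368),(.602,-.038)]:
    P=np.array(P); go(tcp_for(P,YAW,.0744,.05,.252),YAW); go(tcp_for(P,YAW,.0744,0,.252),YAW)
```

```text
0.176 [ 0.6043 -0.0364  0.176 ]
0.096 [ 0.6041 -0.036   0.096 ]
0.15 [ 0.6025 -0.0367  0.15  ]
0.07 [ 0.6007 -0.0373  0.07  ]
[ 0.5239106  -0.10568758  0.35996209]
at [ 0.5239 -0.1057  0.36  ] yaw -0.105 tilt 0.0002 -> turn z 0.002 shift mm [  2.8  27.  108. ]
at [ 0.5239 -0.1057  0.36  ] yaw -0.105 tilt 0.0002 -> turn z 0.002 shift mm [  2.8  75.8 108. ]
at [ 0.5239 -0.1057  0.36  ] yaw -0.105 tilt 0.0002 -> turn z 0.002 shift mm [  4.   25.9 108. ]
at [ 0.5239 -0.1057  0.36  ] yaw -0.105 tilt 0.0002 -> turn z 0.002 shift mm [  4.   74.8 108. ]
```

Request:
step_arm:
  targets:
    - [[0,0,0.002],[2.8,0,22],4]
    - [[0,0,0],[0,0,22],4]
    - [[0,0,0],[0,0,22],4]
    - [[0,0,0],[0,0,22],4]
    - [[0,0,0],[0,0,20],4]

```text
time: 16.45
tool_pos: [0.5209, -0.1055, 0.2508]
tcp_rot: [-0.168, -3.137, -0.0]
wrist_force: [-0.1, 0.2, -3.0]
width: 0.13
grip_force: 69.5
```

Request:
step_arm:
  targets:
    - [[0,0,0],[0,0,0],4]
    - [[0,0,0],[0,15,0],4]
    - [[0,0,0],[0,15,0],4]
    - [[0,0,0],[0,15,0],4]
    - [[0,0,0],[0,0,0],4]

```text
time: 16.87
tool_pos: [0.5268, -0.0593, 0.2534]
tcp_rot: [0.167, 3.135, 0.002]
wrist_force: [0.4, -0.4, -3.5]
width: 0.128
grip_force: 69.4
```

Run:
```python
from g import *
print(read_state()['wrist_force']); go(tcp_for(PIN,YAW,.0744,0,.252),YAW)
```

```text
[ 0.4382222  -0.40119319 -3.47417492]
at [ 0.5268 -0.0593  0.2534] yaw -0.106 tilt 0.0022 -> turn z 0.001 shift mm [ 0.7 30.   1.4]
```

Request:
step_arm:
  targets:
    - [[0,0,0],[0.7,10,1],4]
    - [[0,0,0],[0,10,0],4]
    - [[0,0,0],[0,9.5,0],4]
    - [[0,0,0],[0,0,0],4]
    - [[0,0,0],[0,0,0],4]

```text
time: 17.28
tool_pos: [0.5286, -0.0319, 0.251]
tcp_rot: [0.169, 3.137, -0.0]
wrist_force: [0.0, -0.2, -2.0]
width: 0.127
grip_force: 69.4
```

Run:
```python
from g import *
print(read_state()['wrist_force']); go(tcp_for(PIN,YAW,.0744,0,.252),YAW); go(tcp_for(PIN,YAW,.0744,0,.215),YAW)
for c in ('scene','top'):
    im=read_camera(c); save('f_'+c,im)
    for q,z in [('knuckle_low',.107),('knuckle_high',.187)]: print(c,q,proj(c,(*PIN,z)).round(),[np.round(e['at'][::-1]).tolist() for e in tip_of(c,q)])
```

```text
[ 0.03012091 -0.20316264 -1.95895096]
at [ 0.5286 -0.0319  0.251 ] yaw -0.107 tilt 0.0003 -> turn z -0.0 shift mm [-0.4  3.  -1. ]
at [ 0.5286 -0.0319  0.251 ] yaw -0.107 tilt 0.0003 -> turn z -0.0 shift mm [-0.4  3.  36. ]
scene knuckle_low [300. 209.] [[382.0, 155.0], [364.0, 261.0], [485.0, 237.0], [298.0, 212.0]]
scene knuckle_high [299. 195.] [[365.0, 249.0], [384.0, 133.0], [499.0, 216.0], [298.0, 195.0]]
top knuckle_low [342. 176.] [[283.0, 138.0], [249.0, 267.0], [160.0, 157.0], [341.0, 222.0]]
top knuckle_high [344. 173.] [[284.0, 131.0], [240.0, 270.0], [147.0, 153.0]]
```

Request:
step_arm:
  targets:
    - [[0,0,0],[0,2.7,0],4]
    - [[0,0,0],[0,0,4],4]
    - [[0,0,0],[0,0,4],4]
    - [[0,0,0],[0,0,2],4]
    - [[0,0,0],[0,0,0],4]

```text
time: 18.0
tool_pos: [0.5282, -0.0297, 0.2398]
tcp_rot: [-0.171, -3.135, -0.0]
wrist_force: [-0.1, 0.1, -2.0]
width: 0.126
grip_force: 69.5
```

Request:
step_arm:
  targets:
    - [[0,0,0],[0,0,2],4]
    - [[0,0,0],[0,0,2],4]
    - [[0,0,0],[0,0,2],4]
    - [[0,0,0],[0,0,0],4]

```text
time: 18.33
tool_pos: [0.5286, -0.0297, 0.2344]
tcp_rot: [-0.171, -3.136, -0.0]
wrist_force: [-0.1, -0.4, -3.2]
width: 0.132
grip_force: 69.5
```

Run:
```python
from g import *
print(read_state()['wrist_force'],read_state()['torque']); go(tcp_for(PIN,YAW,.0744,0,.215),YAW)
```

```text
[-0.08028342 -0.36146808 -3.18325692] [ 0.01851453  0.03764912 -0.00528419]
at [ 0.5286 -0.0297  0.2344] yaw -0.109 tilt 0.0008 -> turn z -0.002 shift mm [-0.7  0.8 19.4]
```

Request:
step_arm:
  targets:
    - [[0,0,0],[0,0.5,2],4]
    - [[0,0,0],[0,0,2],4]
    - [[0,0,0],[0,0,2],4]
    - [[0,0,0],[0,0,0],4]

```text
time: 18.67
tool_pos: [0.5286, -0.0292, 0.2283]
tcp_rot: [-0.171, -3.136, 0.0]
wrist_force: [-0.1, -0.7, -2.7]
width: 0.126
grip_force: 69.5
```

Request:
step_arm:
  targets:
    - [[0,0,0],[0,0,2],4]
    - [[0,0,0],[0,0,2],4]
    - [[0,0,0],[0,0,2],4]
    - [[0,0,0],[0,0,0],4]

```text
time: 19.0
tool_pos: [0.5286, -0.0292, 0.2223]
tcp_rot: [-0.171, -3.136, -0.0]
wrist_force: [0.2, 0.6, -2.1]
width: 0.126
grip_force: 69.5
```

Request:
step_arm:
  targets:
    - [[0,0,0],[0,0,2],4]
    - [[0,0,0],[0,0,2],4]
    - [[0,0,0],[0,0,0],4]

```text
time: 19.25
tool_pos: [0.5286, -0.0292, 0.2184]
tcp_rot: [-0.171, -3.136, -0.0]
wrist_force: [0.5, 0.7, -3.1]
width: 0.127
grip_force: 69.5
```

Sliding on freely; down to the stop.

Request:
step_arm:
  targets:
    - [[0,0,0],[0,0,1.5],4]
    - [[0,0,0],[0,0,1],4]
    - [[0,0,0],[0,0,1],4]
    - [[0,0,0],[0,0,0],4]

```text
time: 19.58
tool_pos: [0.5287, -0.0292, 0.2151]
tcp_rot: [-0.171, -3.137, 0.0]
wrist_force: [0.3, -0.3, -3.5]
width: 0.125
grip_force: 69.5
```

Request:
step_arm:
  targets:
    - [[0,0,0],[0,0,1],4]
    - [[0,0,0],[0,0,0],4]

```text
time: 19.75
tool_pos: [0.5291, -0.0293, 0.2149]
tcp_rot: [0.171, 3.136, -0.0]
wrist_force: [-0.9, -0.1, -0.3]
width: 0.127
grip_force: 69.9
```

Request:
step_arm:
  targets:
    - [[0,0,0],[0,0,1],4]
    - [[0,0,0],[0,0,0],4]
    - [[0,0,0],[0,0,0],4]

```text
time: 20.0
tool_pos: [0.5294, -0.0293, 0.2146]
tcp_rot: [0.171, 3.135, -0.0]
wrist_force: [-3.4, 0.5, 5.9]
width: 0.129
grip_force: 70.6
```

Run:
```python
from g import *
s=read_state(); print(s['wrist_force'],s['torque']); go(tcp_for(PIN,YAW,.0744,0,.215),YAW)
for c in ('scene','top'):
    im=read_camera(c); save('h_'+c,im)
    for q,z in [('knuckle_low',.07),('knuckle_high',.15)]: print(c,q,proj(c,(*PIN,z)).round(),[np.round(e['at'][::-1]).tolist() for e in tip_of(c,q)])
```

```text
[-3.39495055  0.51832284  5.91828827] [-0.00103642  0.14169606 -0.00214089]
at [ 0.5294 -0.0293  0.2146] yaw -0.109 tilt 0.0016 -> turn z -0.002 shift mm [ 0.1  0.4 -0.4]
scene knuckle_low [301. 216.] [[359.0, 262.0], [380.0, 152.0], [487.0, 236.0], [300.0, 213.0]]
scene knuckle_high [300. 202.] [[499.0, 214.0], [301.0, 204.0], [385.0, 134.0], [365.0, 251.0]]
top knuckle_low [341. 178.] [[284.0, 137.0], [160.0, 158.0], [246.0, 266.0], [447.0, 240.0]]
top knuckle_high [343. 175.] [[287.0, 131.0], [143.0, 153.0], [243.0, 272.0]]
```

Request:
step_arm:
  targets:
    - [[0,0,0],[0,0,-0.5],10]
    - [[0,0,0],[0,0,0],16]
    - [[0,0,0],[0,0,0],25]
    - [[0,0,0],[0,0,0],30]
    - [[0,0,0],[0,0,0],30]

```text
time: 20.72
tool_pos: [0.5287, -0.0292, 0.2135]
tcp_rot: [-0.171, -3.136, -0.0]
wrist_force: [-0.8, 0.1, -0.9]
width: 0.352
grip_force: 0.0
```

Request:
step_arm:
  targets:
    - [[0,0,0],[0,0,-10],30]
    - [[0,0,0],[0,0,-25],30]
    - [[0,0,0],[0,0,-35],30]
    - [[0,0,0],[0,0,-40],30]
    - [[0,0,0],[0,0,-40],30]

```text
time: 21.13
tool_pos: [0.5282, -0.0292, 0.3654]
tcp_rot: [-0.171, -3.136, -0.0]
wrist_force: [0.8, 0.6, -0.1]
width: 0.352
grip_force: 0.0
```

Request:
step_arm:
  targets:
    - [[0,0,0],[35,-10,0],30]
    - [[0,0,0],[35,-10,0],30]
    - [[0,0,0],[10,-10,0],30]
    - [[0,0,0],[0,0,0],30]

```text
time: 21.47
tool_pos: [0.444, -0.0512, 0.3648]
tcp_rot: [0.172, 3.136, -0.002]
wrist_force: [0.5, -0.4, 0.0]
width: 0.355
grip_force: 0.0
```

Run:
```python
from g import *
p=np.load('st.npy'); E=np.array([p[0]-.064*np.cos(YAW),p[1]-.064*np.sin(YAW),.112])
s=read_state(); print(s['wrist_force'],s['tool_pos'])
k=cal('wrist'); im=read_camera('wrist'); save('w12',im)
e=[np.array(x['at']) for x in tip_of('wrist','gate_edge')]; print('edge exp',proj('',E,k),e,[atz('',x,.112,k).round(3) for x in e],E.round(3))
print('top edge exp',proj('',E+[0,0,.06],k),'pin tip',proj('',(*PIN,.176),k),[(q,[np.round(x['at'][::-1]).tolist() for x in tip_of('wrist',q)]) for q in('knuckle_high','knuckle_low','pack_center')])
read_camera('scene'); print(proj('scene',E),[np.round(x['at'][::-1]) for x in tip_of('scene','gate_edge')])
```

```text
[ 0.46381984 -0.38124711  0.00380798] [ 0.44401179 -0.05122573  0.36478935]
edge exp [346.1783926  194.09022629] [array([193.6, 349.6]), array([287.8, 613.4])] [array([ 0.468, -0.018,  0.112]), array([0.629, 0.303, 0.112])] [ 0.469 -0.022  0.112]
top edge exp [351.7395242  213.62343902] pin tip [347.81235885 332.59651688] [('knuckle_high', [[348.0, 314.0]]), ('knuckle_low', [[343.0, 279.0], [554.0, 45.0]]), ('pack_center', [[401.0, 226.0]])]
[303.12357573 171.55603732] [array([302., 175.]), array([390., 107.]), array([430., 225.]), array([316., 261.])]
```

View pics/w12.png

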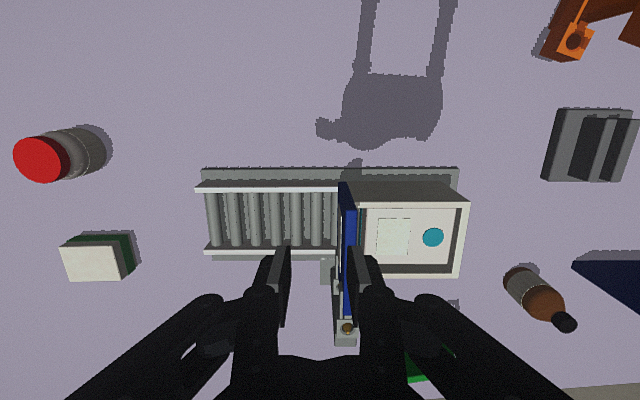

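The picture shows the gate hung across the mouth, with its free edge at (350,195), the pin in the upper knuckle's bore at (347,328), and the pack home behind it. The edge is within about 4 mm of its closed place.

```bash
python3 -c "
from workcell import finish_job; print(finish_job())"
```

```text
the job is handed in; nothing more can be done
None
```

The pack is pushed home, the gate is seated on both hinge pins and closed across the bay, and the job is handed in at about 22 s; the verdict was not reported back, but my last camera check showed the gate's free edge about 4 mm from its closed place.

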